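Close the vial tray and index it one hole

TASK

Lower the teal lid of the vial tray until it is fully closed, without slamming it. Then pull the red plunger knob up, slide the tray to the next hole, the one on the side of the green marker, and let the pin drop fully home in that hole. Finish while still holding the red knob with the pin fully home and the lid shut: do not let go, and leave the other things on the bench where they stand.

Things in the scene. Friction and masses are not known exactly. Their poses are not given: they have to be found in the camera images.
- stage: Fixed grey base plate 250 (x, from -145 to +105) x 400 (y) x 12 mm under the slide. Origin on the bench. x points from the plunger side to the lid's hinge side, y along the slide, z up. An aluminium bar (25 mm wide, top at z 32) runs along y at x = -85 mm, with five 11 mm holes at y = -90, -45, 0, +45, +90 mm. The tray carriage slides along y.
- carriage (a joint): Carriage along the stage's y, m: 0 (within 1 mm) at the start, pin in the middle hole; range -0.095 to 0.095; next holes at -0.045 and +0.045. It bears the white vial tray, 130 (x) x 120 (y) mm, at stage x -40 to +90 mm, rim at z 98 mm, and before it an arm 44 mm wide, top at z 44 mm, with the plunger at x -85 mm. With the pin out it slides with 1.5 N of friction.
- plunger (a joint): Lift of the plunger's pin, m: 0 = fully home in a hole, 0.020 = highest. The 8 mm round-tipped pin reaches 12 mm into the bar: lift it over 0.012 to slide freely; between holes it rests on the bar at 0.012. A spring presses it down, 3 N at 0, 8 N at 0.020. It travels with the carriage: the raised knob, moved sideways, drags the carriage along.
- pull_knob: Red upright cylindrical knob of the plunger, on the pin's axis, 26 mm diameter, 30 mm high; origin at its centre, z 73 mm when the pin is home; axes as the stage. Below it a brass neck of 20 mm diameter down to z 44 mm. Free space round it: 32 mm to the tray wall on the +x side, open elsewhere.
- lid (a joint): Lid angle, rad: 0 = closed flat on the tray, grows as it opens upward; starts at 0.9 to 1.4 and stays where put (hinge friction 0.16 N m, stop at 1.6). Teal plate, 132 mm from hinge to front edge, 122 mm wide, 6 mm thick, with a white tab 50 mm wide sticking out 12 mm at the front edge. Closed, its outer face is at z 104 mm; it can be pushed shut on that face.
- lid_hinge (a point): Middle of the lid's hinge line, which is parallel to the stage's y on the tray's far (+x) rim, at stage x +90 mm, z 98 mm, on the lid's inner face; travels with the carriage. At lid angle a the lid runs from here along -x cos a, +z sin a.
- green_marker: Green disc, 20 mm diameter, 6 mm high, fixed on the base plate at stage x = -122 mm in line with the wanted hole: at stage y = +45 or -45 mm, which side varies. Origin at the centre of its underside, axes as the stage.
- white_marker: White disc of the same size, in line with the next hole on the other side (not wanted).
- vial_a: Loose amber vial, 22 mm diameter, 46 mm high, blue cap, standing on the +y front corner of the base plate; origin under its centre. Not to be disturbed.
- vial_b: The same kind of vial on the -y front corner of the base plate. Not to be disturbed.
- solvent_bottle: Loose amber bottle, 70 mm diameter, 150 mm high, left of the stage; origin under its centre. Not to be disturbed.
- beaker: Loose white beaker, 72 mm diameter, 85 mm high, right of the stage; origin under its centre. Not to be disturbed.
- sample_jar: Loose green jar, 60 mm diameter, 70 mm high, right of the stage; origin under its centre. Not to be disturbed.
- mouse: Loose black computer mouse, 105 x 60 x 30 mm, on a red mat left of the stage; origin under its centre. Not to be disturbed.
- screwdriver: Loose yellow screwdriver, 170 mm long, lying to the right of the stage, along x; origin under its middle. Not to be disturbed.

How it is judged:
By the outcome, as a careful person would: the job done as asked, in the order asked, and still so for the second after the job is handed in, while the arm keeps its last pose, push and grip.
It also fails if it takes over 56 s, if anything falls off the work surface, if the arm or the gripper's body presses on something with over 40 N, if the wrist force passes 120 N, or if a joint passes its speed limit or range.

ROBOT

A 6-joint arm with a two-finger parallel gripper is mounted at the origin on the work surface. World frame = base frame: x ahead of the robot, y to its left, z up, the work surface at z = 0. Lengths are in m, angles in rad, forces in N, time in s.
With the tool pointing down it reaches from about 0.35 to 0.975 m from the base axis. Payload 7.1 kg.
Tool frame: the origin (TCP) lies midway between the tips of the shut fingers; the grasp point (between the pads) lies 19 mm behind it; z points along the fingers, y is the line along which they close (so a half turn about z gives the same grasp; the last joint's range is limited). The gripper opens to 88 mm and grips with 3 to 60 N. Pads are 20 mm wide; open, the fingers measure 115 mm over their backs; the gripper's body (75 mm by 178 mm) begins 61 mm behind the grasp point.
Start: joints at [-1.346, 0.423, 1.63, -0, 1.089, -0.019], TCP at [0.151, -0.606, 0.223] pointing down, gripper open.
Joint ranges: [-3, 3], [-0.9, 2.11], [0.09, 2.58], [-1.31, 4.45], [0.11, 2.69], [-2.54, 2.54]. Speed limits (rad/s): [2.39, 2.39, 3.01, 3.14, 3.14, 3.14].

INTERFACE

Orientations are given as a unit quaternion [w, x, y, z].
In Python, from station import move_pose, movel, movej, command_gripper, wait, inverse_kinematics, read_camera, camera_info, MotionError, job_done, get_time, get_joint_pos, get_qvel, get_effort, get_tcp_pos, get_ee_rot, get_ft_force, get_ft_torque, get_grip_width, get_finger_force gives the robot as it stands. Calls block until the motion is done:
- move_pose(position, orientation): joint-space move of the TCP to a pose.
- movel(position, frame=None, v=0.15, until_force=None): straight line of the TCP; frame=None keeps the orientation; v is the mean speed in m/s. With until_force (N) it stops when the force on the tool has changed by that much, and returns True; else False.
- movej(angles): joint-space move.
- command_gripper(opening): opening from 0.0 (shut) to 1.0 (fully open); the grip force is fixed at half the most; returns when the fingers have stopped.
- wait(seconds).
- inverse_kinematics(position, orientation): joint angles nearest the present ones, or None.
- read_camera(name): name is "scene" or "top" or "wrist"; returns the picture (480x640x3 uint8, red, green, blue); there is no depth.
- camera_info(name): a dict with "intrinsics" (3x3 intrinsics, pixels), "T" (4x4, takes a point from camera to world coordinates); the wrist camera has in their place "tool_from_camera" (4x4, takes a point from camera to tool coordinates, whose origin is the TCP and whose axes are the flange's). Camera axes: x right, y up, looking along -z (the intrinsics and any distortion apply to the point x, -y, -z); pixel columns grow to the right and rows downward; lengths in m; the calibration is good to about 2 mm. A picture is of the moment at which its call begins: read the wrist's pose just before it. camera_info takes no time and is no camera call.
A pose or a line that the arm cannot do raises MotionError and nothing moves.
- job_done(): hands the job in; it is judged then, once.
Readings, each from a call of its own:
- get_time(): time.
- get_joint_pos(): joint angles.
- get_qvel(): joint speeds.
- get_effort(): joint torques, N m.
- get_tcp_pos(): TCP position.
- get_ee_rot(): TCP orientation.
- get_ft_force(): force on the tool from outside, world axes, zero at the start.
- get_ft_torque(): the same for the moment, N m.
- get_grip_width(): opening from 0.0 (shut) to 1.0 (fully open).
- get_finger_force(): force on a finger pad.
Only numpy, scipy, OpenCV 4.12 (cv2) and the standard library are available. Lean on these libraries where they do the work, as an engineer would, in place of code of your own. Each camera call takes 0.05 s, during which the arm holds its last target. There are 200 camera calls.

## Working session

There is one attempt and no reset: what is moved stays moved. The work goes in short steps, each a Python script; the robot and the scene stay as the last script left them, time stands still between calls to the robot, and variables do not carry over. Pictures are saved under pics/ and viewed, at most 10 in all, crops included, and the job is handed in when it is done.

```bash
mkdir -p pics; ls
python3 - <<'E'
from station import *
import cv2, numpy as np
np.set_printoptions(precision=4,suppress=True)
for n in ("scene","top"):
    cv2.imwrite(f"pics/{n}0.png",read_camera(n)[:,:,::-1]); print(n,camera_info(n))
print(camera_info("wrist"),get_ee_rot(),get_time())
E
```

```text
pics
scene {'intrinsics': array([[589.9671,   0.    , 313.4686],
       [  0.    , 589.9671, 240.0429],
       [  0.    ,   0.    ,   1.    ]]), 'T': array([[-0.3103, -0.7087,  0.6336,  1.4114],
       [ 0.9505, -0.2213,  0.218 ,  0.3036],
       [-0.0143,  0.6699,  0.7423,  1.1278],
       [ 0.    ,  0.    ,  0.    ,  1.    ]])}
top {'intrinsics': array([[539.8827,   0.    , 322.167 ],
       [  0.    , 539.8827, 245.3301],
       [  0.    ,   0.    ,   1.    ]]), 'T': array([[-0.0269,  0.9832, -0.1807,  0.2946],
       [-0.9995, -0.0239,  0.0184, -0.0016],
       [ 0.0138,  0.1811,  0.9834,  1.3189],
       [ 0.    ,  0.    ,  0.    ,  1.    ]])}
{'intrinsics': array([[426.0649,   0.    , 321.1454],
       [  0.    , 426.0649, 239.7578],
       [  0.    ,   0.    ,   1.    ]]), 'tool_from_camera': array([[-0.0005,  0.9594,  0.282 ,  0.077 ],
       [ 1.    ,  0.0005, -0.    , -0.0014],
       [-0.0002,  0.282 , -0.9594, -0.1616],
       [ 0.    ,  0.    ,  0.    ,  1.    ]])} [-0.0007  0.9926  0.1216 -0.0001] 0.1
```

View pics/scene0.png

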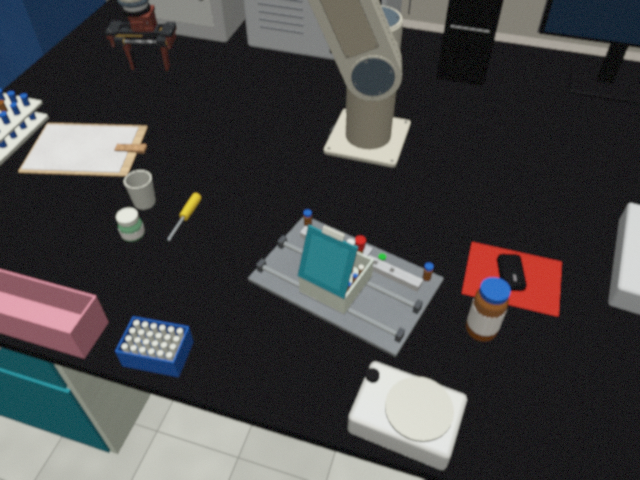

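View pics/top0.png

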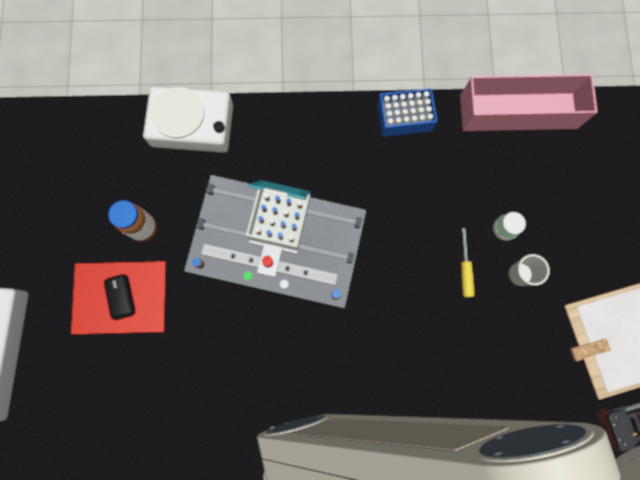

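The top view shows the stage with its corners at about (210,177), (366,210), (346,307) and (185,271). The red knob is at (267,261), green marker at (248,276), white at (284,284), and the lid is nearly upright at (280,189). Stage +y points left, so the wanted hole is at +45 mm. The scene view shows the teal lid facing the camera. Next I'll fit the pose and the lid angle.

```bash
cat > h.py <<'E'
from station import *
import cv2, numpy as np
from scipy.optimize import least_squares
np.set_printoptions(precision=4,suppress=True)
def proj(P,n):
    c=camera_info(n); p=(np.atleast_2d(P)-c["T"][:3,3])@c["T"][:3,:3]
    p=p*[1,-1,-1]; u=p@c["intrinsics"].T; return u[:,:2]/u[:,2:]
def S2W(p,s):
    p=np.atleast_2d(np.array(p,float)); c,n=np.cos(s[2]),np.sin(s[2])
    return np.c_[s[0]+c*p[:,0]-n*p[:,1], s[1]+n*p[:,0]+c*p[:,1], p[:,2]]
def cen(m):
    n,l,st,ce=cv2.connectedComponentsWithStats(m.astype(np.uint8)); i=1+np.argmax(st[1:,4]); return ce[i],st[i]
E
cat > m.py <<'E'
from h import *
W={}
for n,box in (("top",(175,165,375,315)),("scene",(240,205,450,360))):
    im=cv2.imread(f"pics/{n}0.png"); x0,y0,x1,y1=box; c=im[y0:y1,x0:x1].astype(int); b,g,r=c[...,0],c[...,1],c[...,2]
    W[n]={}
    for k,m in (("red",(r>120)&(g<70)),("green",(g>120)&(r<100)&(b<110)),("teal",(g>80)&(b>80)&(r<70)&(abs(b-g)<40))):
        ce,st=cen(m); W[n][k]=ce+[x0,y0]; print(n,k,W[n][k],st[:4]+[x0,y0,0,0],st[4])
        if k=="teal":
            q=max(cv2.findContours(m.astype(np.uint8),0,2)[0],key=cv2.contourArea); print(cv2.approxPolyDP(q,4,True)[:,0]+[x0,y0])
    cv2.imwrite(f"pics/{n}_c.png",cv2.resize(im[y0:y1,x0:x1],None,fx=3.7,fy=3.7,interpolation=3))
corn=[(105,200,12),(105,-200,12),(-145,-200,12),(-145,200,12)]
pt=np.array([(210,177),(366,210),(346,307),(185,271)],float)
P=np.array(corn+[(-122,45,18)])/1000; px=np.vstack([pt,W["top"]["green"]])
f=lambda s:(proj(S2W(P,s),"top")-px).ravel()
s=least_squares(f,[.6,.1,-.2],loss="soft_l1").x; print(s,f(s))
print("knob pred",proj(S2W([(-.085,0,.08)],s),"top"),proj(S2W([(-.085,0,.08)],s),"scene"), "green sc",proj(S2W([(-.122,.045,.018)],s),"scene"))
np.save("s.npy",s)
E
python3 m.py
```

```text
Traceback (most recent call last):
  File "m.py", line 7, in <module>
    ce,st=cen(m); W[n][k]=ce+[x0,y0]; print(n,k,W[n][k],st[:4]+[x0,y0,0,0],st[4])
          ~~~^^^
  File "h.py", line 12, in cen
    n,l,st,ce=cv2.connectedComponentsWithStats(m.astype(np.uint8)); i=1+np.argmax(st[1:,4]); return ce[i],st[i]
                                                                        ~~~~~~~~~^^^^^^^^^^
ValueError: attempt to get argmax of an empty sequence
```

```bash
python3 - <<'E'
t=open('m.py').read()
i=t.index('c=im[y0'); j=t.index('\n',i)
t=t[:i]+'H,S,V=cv2.split(cv2.cvtColor(im[y0:y1,x0:x1],cv2.COLOR_BGR2HSV))'+t[j:]
i=t.index('    for k,m in'); j=t.index('\n',i)
t=t[:i]+'    for k,m in (("red",((H<8)|(H>172))&(S>130)&(V>90)),("green",(H>50)&(H<75)&(S>110)&(V>80)),("teal",(H>80)&(H<100)&(S>100)&(V>50))):'+t[j:]
open('m.py','w').write(t)
E
python3 m.py
```

```text
top red [267.1    261.0286] [263 256   9  10] 70
top green [247.6735 275.4286] [244 272   8   8] 49
top teal [280.3042 187.7899] [249 180  62  19] 457
[[249 185]
 [302 198]
 [310 192]
 [265 180]]
scene red [360.5161 241.1935] [355 235  12  16] 124
scene green [381.9474 256.3158] [378 254   8   6] 38
scene teal [326.6508 261.4461] [298 225  59  73] 2643
[[309 225]
 [298 275]
 [343 297]
 [356 246]]
[ 0.5701  0.0813 -0.2428] [ 0.3448 -1.554   0.0567 -0.9111 -0.6374  0.3469 -0.5204  0.7852  0.8176
  0.5529]
knob pred [[267.9769 261.3083]] [[359.5104 241.1146]] green sc [[381.6539 255.4005]]
```

```bash
cat > m2.py <<'E'
from h import *
pts=np.array([(105,200,12),(105,-200,12),(-145,-200,12),(-145,200,12),(-122,45,18),(-85,0,76)])/1000
px=np.array([(210,177),(366,210),(346,307),(185,271),(247.7,275.4),(267.1,261)],float)
ps=np.array([(360.5,241.2),(381.9,256.3)])
lid=np.array([(309,225),(356,246),(298,275),(343,297)],float)
def lc(a,r,y): return [.09-r*np.cos(a)+.006*np.sin(a),y,.098+r*np.sin(a)+.006*np.cos(a)]
def L(v):
    a=v[3]
    return S2W([lc(a,.132,-.061),lc(a,.132,.061),lc(a,0,-.061),lc(a,0,.061)],v)
def f(v): return np.r_[(proj(S2W(pts,v),"top")-px).ravel(),(proj(S2W(pts[[5,4]],v),"scene")-ps).ravel(),(proj(L(v),"scene")-lid).ravel()]
r=least_squares(f,[.57,.08,-.24,1.1],loss="soft_l1"); print(r.x); print(f(r.x).reshape(-1,2).T); np.save("s.npy",r.x)
print(proj(L(r.x),"top"))
E
python3 m2.py
```

```text
[ 0.5695  0.0818 -0.2471  1.1819]
[[ 0.4369  0.0083 -1.1234 -0.8493  0.4315  0.6965 -0.7006  0.1226 -1.4455
   1.8121 -1.3743  1.0188]
 [-1.6095 -0.3206  0.8822  0.6308  0.6995  0.7861  0.9586 -0.8977 -1.0342
   0.5225  0.7244  1.9918]]
[[304.8416 197.594 ]
 [248.3245 185.1333]
 [310.5723 191.402 ]
 [259.8075 180.2285]]
```

```bash
cat >> h.py <<'E'
try: s=np.load("s.npy")
except OSError: s=None
def W(x,y,z): return S2W([(x,y,z)],s)[0]
def Q(flip=0): a=(s[2]+flip*np.pi)/2; return np.array([0,np.cos(a),np.sin(a),0])
E
python3 - <<'E'
from h import *
for fl in (0,1):
    for p in ((.093,0,.33),(.0,0,.1),(-.085,0,.054),(-.085,.045,.07)):
        print(fl,inverse_kinematics(W(*p),Q(fl)))
E
```

```text
0 [ 0.0712  0.3849  1.4351 -0.      1.3217  1.8891]
0 [ 0.1219  0.5187  1.8172 -0.      0.8056  1.9398]
0 [ 0.1836  0.5149  2.0029 -0.      0.6238  2.0015]
0 [ 0.2625  0.5066  1.9524 -0.      0.6826  2.0804]
1 [ 0.0712  0.3849  1.4351 -0.      1.3217 -1.2525]
1 [ 0.1219  0.5187  1.8172 -0.      0.8056 -1.2018]
1 [ 0.1836  0.5149  2.0029 -0.      0.6238 -1.1401]
1 [ 0.2625  0.5066  1.9524 -0.      0.6826 -1.0612]
```

Run:
```python
from h import *
q=Q(1); p=get_tcp_pos()
movel([p[0],p[1],.36],v=.25)
command_gripper(0.0)
move_pose(W(.10,0,.36),q)
def T(a,r=.11,off=.010): return W(.09-r*np.cos(a)+.006*np.sin(a)+off,0,.098+r*np.sin(a)+.006*np.cos(a))
movel(T(1.45),v=.2)
f0=np.array(get_ft_force()); print(get_time(),f0,get_grip_width())
for a in np.arange(1.30,.09,-.15):
    movel(T(a),v=.06); print(round(a,2),np.array(get_ft_force())-f0,get_tcp_pos())
cv2.imwrite("pics/scene1.png",read_camera("scene")[180:360,220:460,::-1].repeat(3,0).repeat(3,1)); print(get_time())
```

```text
6.0 [ 0.0728 -0.1872  1.2246] 0.0005406465906214591
1.3 [-0.0733 -0.0019 -1.3561] [0.6433 0.0633 0.2061]
1.15 [ 0.2088  0.2235 -1.0816] [0.6277 0.067  0.2007]
1.0 [-0.386   0.4635 -0.8599] [0.6131 0.0707 0.1936]
0.85 [-0.6489  0.383  -1.8693] [0.5999 0.074  0.1843]
0.7 [ 0.1969  0.0743 -0.1783] [0.5881 0.077  0.173 ]
0.55 [ 0.7368  0.1709 -0.4764] [0.578  0.0795 0.1601]
0.4 [-0.1933  0.448  -0.9997] [0.57   0.0815 0.1459]
0.25 [ 0.0579  0.3506 -0.3775] [0.564  0.083  0.1305]
0.1 [-0.2142  0.2608 -0.8994] [0.5605 0.0839 0.1144]
9.875
```

View pics/scene1.png

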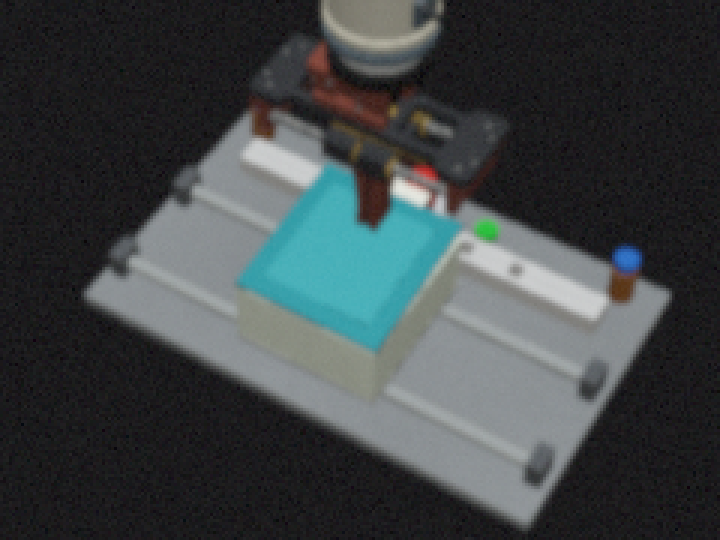

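The picture shows the lid nearly flat with the shut fingers on its front part at about (372,215). I'll press it home gently, then go over the knob and measure it with the wrist camera.

```bash
cat > m3.py <<'E'
from h import *
q=Q(1); f0=np.array(get_ft_force()); p=np.array(get_tcp_pos())
hit=movel([p[0],p[1],.096],v=.02,until_force=9); wait(.2)
print(hit,get_tcp_pos(),np.array(get_ft_force())-f0,get_time())
p=np.array(get_tcp_pos()); movel([p[0],p[1],.21],v=.2)
move_pose(W(-.085,0,.20),q)
command_gripper(1.0); wait(.2)
T=np.eye(4); t=np.array(get_tcp_pos()); w,x,y,z=get_ee_rot()
from scipy.spatial.transform import Rotation as R
T[:3,:3]=R.from_quat([x,y,z,w]).as_matrix(); T[:3,3]=t
im=read_camera("wrist")[:,:,::-1]; cv2.imwrite("pics/w1.png",im); np.save("T1.npy",T)
c=camera_info("wrist"); C=T@c["tool_from_camera"]; K=c["intrinsics"]
H,S,V=cv2.split(cv2.cvtColor(im,cv2.COLOR_BGR2HSV)); m=((H<8)|(H>172))&(S>150)&(V>110)
ce,st=cen(m); print("red",ce,st)
def pj(P):
    p=(np.atleast_2d(P)-C[:3,3])@C[:3,:3]*[1,-1,-1]; u=p@K.T; return u[:,:2]/u[:,2:]
print("pred knob top/bot",pj(W(-.085,0,.088)),pj(W(-.085,0,.058)),"time",get_time())
cv2.imwrite("pics/s2.png",read_camera("scene")[180:360,220:460,::-1].repeat(3,0).repeat(3,1))
E
python3 m3.py
```

```text
True [0.5608 0.084  0.1042] [-0.5056 -0.5482  7.5222] 10.6917
red [630.6632  70.918 ] [ 619    0   21  155 2672]
pred knob top/bot [[319.7477 236.8604]] [[319.8916 225.6563]] time 13.4083
```

View pics/w1.png

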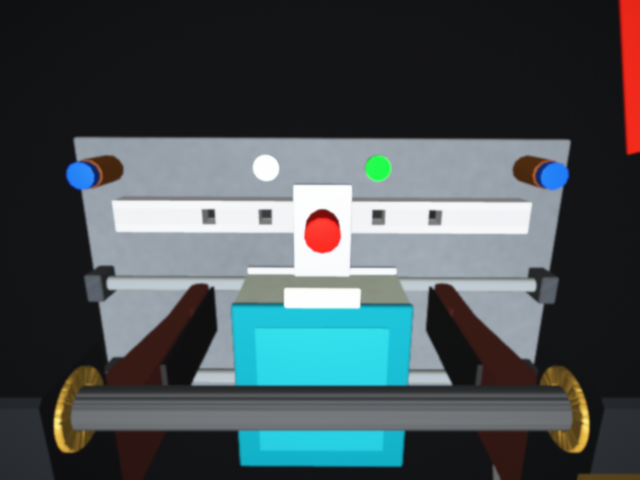

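View pics/s2.png

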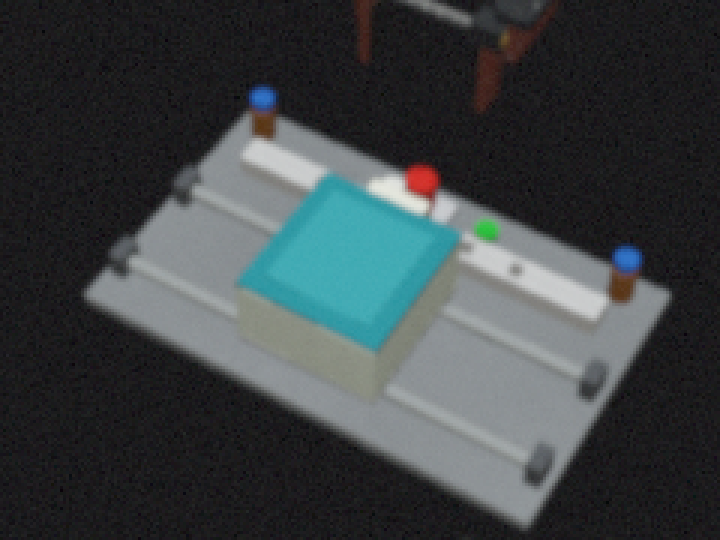

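The wrist view shows the knob at about (322,232), green marker at (378,168), white at (266,168), and the holes at (209,216), (265,216), (378,217) and (435,217). The scene view shows the lid flat. I'll refine the pose from the wrist view and grasp the knob.

```bash
cat > m4.py <<'E'
from h import *
T=np.load("T1.npy"); c=camera_info("wrist"); C=T@c["tool_from_camera"]; K=c["intrinsics"]
def pj(P):
    p=(np.atleast_2d(P)-C[:3,3])@C[:3,:3]*[1,-1,-1]; u=p@K.T; return u[:,:2]/u[:,2:]
im=cv2.imread("pics/w1.png"); H,S,V=cv2.split(cv2.cvtColor(im,cv2.COLOR_BGR2HSV))
red=((H<8)|(H>172))&(S>150)&(V>110); red[:,600:]=0; red[280:]=0
rc,rs=cen(red); gc,_=cen((H>50)&(H<75)&(S>110)&(V>80)); wm=(V>200)&(S<40); wm[185:]=0; wc,_=cen(wm)
print(rc,rs,gc,wc)
P=np.array([(-122,45,18),(-122,-45,18),(-85,-90,32),(-85,-45,32),(-85,45,32),(-85,90,32),(-145,-200,12),(-145,200,12)])/1000
px=np.array([gc,wc,(209,216),(265,216),(378,217),(435,217),(75.5,137.5),(569,140)])
f=lambda v:(pj(S2W(P,v))-px).ravel()
v=least_squares(f,s[:3],loss="soft_l1").x; print(s,v); print(f(v).reshape(-1,2).T)
# knob: project outline points of the cylinder top and bottom, compare extents
th=np.linspace(0,6.28,60)
def ext(k):
    pts=np.vstack([S2W(np.c_[k[0]+.013*np.cos(th),k[1]+.013*np.sin(th),0*th+z],v) for z in(.058,.088)])
    u=pj(pts); return np.r_[u.min(0),u.max(0)]
g=lambda k:ext(k)-[rs[0],rs[1],rs[0]+rs[2]-1,rs[1]+rs[3]-1]
k=least_squares(g,[-.085,0],diff_step=1e-3,x_scale=.01).x
k=least_squares(g,k+[.0003,.0003],method="lm").x; print("knob in stage",k,g(k))
E
python3 m4.py
```

```text
[321.9804 231.4514] [ 305  210   35   43 1174] [377.6505 167.772 ] [265.4538 167.5137]
[ 0.5695  0.0818 -0.2471  1.1819] [ 0.5692  0.0827 -0.2521]
[[ 0.3517  0.1694 -0.8071 -0.0934  0.2925 -0.0353 -3.9319  3.0719]
 [ 0.3107  0.0485  0.3578  0.6145  0.1277  0.3842 -0.7323 -0.8818]]
knob in stage [-0.0851  0.0002] [-2.4738 -2.4927  2.474   2.4632]
```

Run:
```python
import numpy as np; np.save("s.npy",[0.5692,0.0827,-0.2521])
from h import *
move_pose(W(-.0851,.0002,.15),Q(1)); movel(W(-.0851,.0002,.054),v=.1)
wait(.2); f0=np.array(get_ft_force()); command_gripper(0.0); wait(.3)
print("grip",get_grip_width()*88,get_finger_force(),np.array(get_ft_force())-f0,get_tcp_pos())
np.save("f0.npy",f0)
for dz in (.004,.008,.012,.016):
    movel(W(-.0851,.0002,.054+dz),v=.03); wait(.1); print(dz,np.array(get_ft_force())-f0,get_tcp_pos()[2])
cv2.imwrite("pics/w2.png",read_camera("wrist")[:,:,::-1]); print(get_time(),get_grip_width()*88)
```

```text
grip 25.621850259309927 30.000095665454865 [-0.6091 -0.699  -0.6356] [0.4868 0.1041 0.054 ]
0.004 [ 1.9927 -0.724  -5.5238] 0.057918935932608155
0.008 [ 1.5763 -0.7726 -6.2924] 0.06200471666679407
0.012 [ 1.8122 -1.2864 -6.4484] 0.06602358318986729
0.016 [ 2.709  -0.8035 -8.312 ] 0.07001973654725302
17.95 25.268404614870494
```

View pics/w2.png

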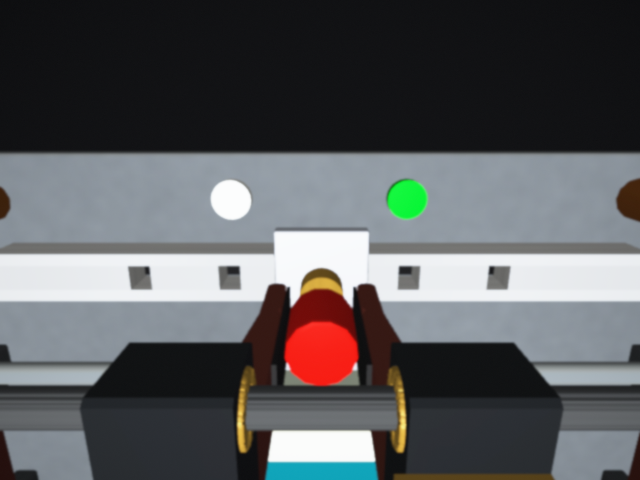

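The knob is held, with the brass neck showing below it at (322,280). Next I'll slide toward green and lower in steps, watching the force.

Run:
```python
from h import *
f0=np.load("f0.npy")
movel(W(-.0851,.0452,.070),v=.05); wait(.2); print(np.array(get_ft_force())-f0,get_tcp_pos())
for z in (.066,.062,.058,.055,.054):
    hit=movel(W(-.0851,.0452,z),v=.03,until_force=12); wait(.15); print(z,hit,np.array(get_ft_force())-f0,get_tcp_pos()[2])
    if hit: break
cv2.imwrite("pics/w3.png",read_camera("wrist")[:,:,::-1]); print(get_time(),get_grip_width()*88,get_finger_force())
```

```text
[ 3.0103  1.0291 -8.1499] [0.4981 0.1476 0.0701]
0.066 False [ 3.0521 -1.0781 -6.6998] 0.06600403247231942
0.062 False [ 1.7174 -0.5461 -6.5476] 0.062007037254902725
0.058 False [ 1.5343 -1.6551 -4.6592] 0.05798941541985356
0.055 False [ 2.0204 -1.9767 -4.4278] 0.05500853420635303
0.054 False [ 1.0965 -0.5012 -2.5855] 0.054037817732334875
21.35 25.607983419057536 29.99959498643875
```

View pics/w3.png

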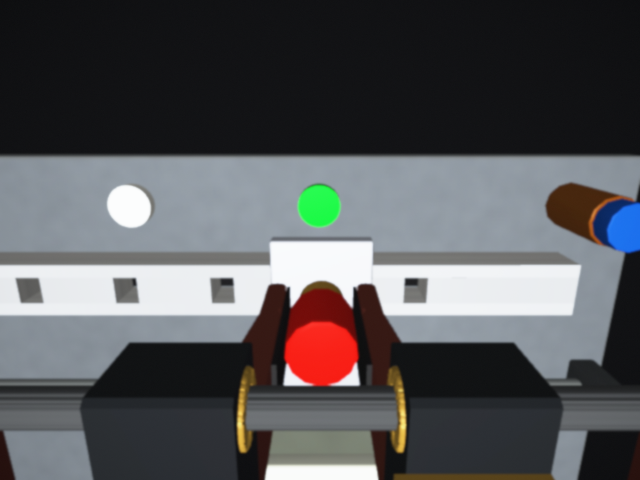

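The tray is now in line with the green marker (knob at (321,335), marker at (319,205)). The force fell smoothly, so the pin went into the hole. I'll seat it with a light push.

Run:
```python
from h import *
f0=np.load("f0.npy")
hit=movel(W(-.0851,.0452,.050),v=.01,until_force=9); wait(.3); print(hit,np.array(get_ft_force())-f0,get_tcp_pos(),W(-.0851,.0452,.05),get_time(),get_finger_force())
cv2.imwrite("pics/s3.png",read_camera("scene")[180:360,220:460,::-1].repeat(3,0).repeat(3,1))
```

```text
True [-0.6315 -0.0776  4.7351] [0.498  0.1477 0.0538] [0.4981 0.1477 0.05  ] 21.8667 30.000919103622437
```

View pics/s3.png

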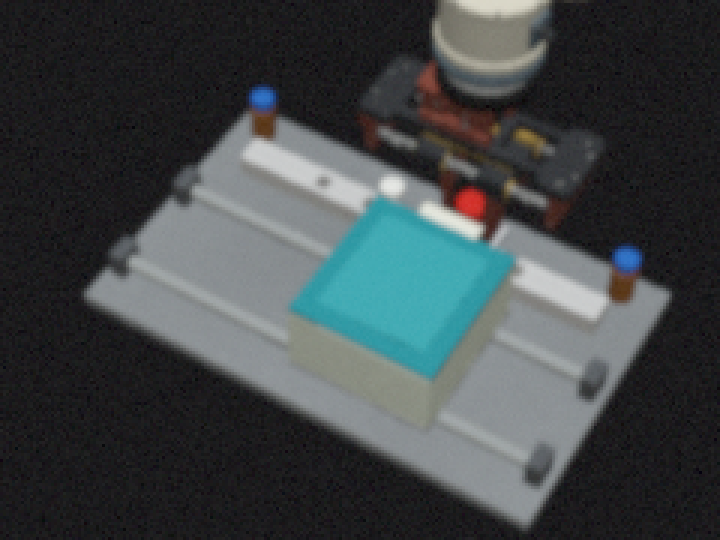

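The pin bottoms at TCP z 0.0538, the same height as at the start. The scene view shows the lid flat, the vials standing and the knob held.

```bash
python3 -c "
from station import *
print(job_done())"
```

```text
the job is handed in; nothing more can be done
None
```

I closed the lid gently, moved the tray to the hole beside the green marker with the pin seated fully home, and handed the job in at about 22 s of the 56 s, still holding the red knob.

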